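# Load the charging station with the loose rechargeable batteries

### The arm

A 6-joint arm with a two-finger parallel gripper is mounted at the origin on the work surface; the furniture and walls round the work are solid. World frame = base frame: x ahead of the robot, y to its left, z up, the work surface at z = 0. Lengths are in mm, angles in rad, forces in N, time in s.
With the tool pointing down it reaches from about 275 to 825 mm from the base axis. Payload 4.9 kg.
Tool frame: the origin (TCP) lies at the centre of the arm's flange, where the gripper is bolted on; the fingertips stand 173 mm ahead of it and the grasp point (between the pads) lies 155 mm ahead of it; z points along the fingers, y is the line along which they close (so a half turn about z gives the same grasp; the last joint's range is limited). The gripper opens to 85 mm and grips with 20 to 120 N. Pads are 22 mm wide; open, the fingers measure 114 mm over their backs; the gripper's body (76 mm by 85 mm) begins 54 mm behind the grasp point. The pads swing forward as they close: fully open they stand 13 mm farther back than shut.
Start: joints at [-1.281, 0.326, -0.193, 1.052, 0, 1.437], TCP at [226.189, -501.356, 404.681] pointing down, gripper open.
Joint ranges: [-2.65, 2.65], [-0.97, 1.79], [-1.3, 1.35], [-1.93, 2.1], [-1.47, 1.37], [-3.14, 3.14]. Speed limits (rad/s): [2.57, 2.57, 3.14, 3.14, 3.14, 3.14].

### API

Orientations are given as a rotation vector (axis times angle).
In Python, from workcell import r gives the robot as it stands.
- The arm moves only by the tool jog_arm, never from a script. Its argument "plan" is a list of rows, each a list of 5 numbers: the finger opening in mm, from 0 to 85.4, then the shift along the tool's x, y, z in units of 25 mm (1.0 is 25 mm), then the turn about the tool's z in units of 6 degrees (1.0 is 6 degrees). A call has 1 to 5 rows; each row shifts and turns the commanded pose from where the row before left it, along the tool's axes as they then stand; what a row does not reach is not made up. A row lasts 1/8 s, in which the tool goes at most 62.5 mm and 10.7 degrees, less where a joint would pass 70% of its speed; a pose out of reach is approached as far as the arm can. A call is refused whole if a number of a shift passes 1 or a number of a turn 1, either way. A call with a gripper value outside its range is refused whole. The fingers move at their own pace and stop on an object; "grip_force" is the grip in N (left out, the last holds). Time passes only in rows, so rows that do not move let the fingers close. It gives the time, the measured TCP pose, the force, the opening and the grip force at its end, in the units of the state.
- r.observe(): the state, without advancing time (a new reading comes with each control period).
- r.capture(name): name is "side" or "top" or "wrist"; returns a dict with "frame" (400x640x3 uint8, red, green, blue), "mtx" (3x3 intrinsics, pixels), "dist" ([k1, k2, p1, p2, k3] as OpenCV has them; the pictures are not rectified), "world_to_cam" (4x4, takes a point from world to camera coordinates). Camera axes: x right, y up, looking along -z (the intrinsics and any distortion apply to the point x, -y, -z); pixel columns grow to the right and rows downward; lengths in mm; the calibration is good to about 2 mm. A picture is of the moment at which its call begins. There is no depth.
- r.sign_off(): hands the job in; it is judged then, once.
The state is a dict: "time": time; "q": joint angles; "joint_velocities": joint speeds; "joint_efforts": joint torques, N m; "tool_pos": TCP position; "tcp_rot": TCP orientation; "force": force on the tool from outside, world axes, zero at the start; "moment": the same for the moment, N m; "grip_width": finger opening in mm; "grasp_force": force on a finger pad.
Only numpy, scipy, OpenCV 4.12 (cv2) and the standard library are available. Lean on these libraries where they do the work, as an engineer would, in place of code of your own. Each camera call takes 0.05 s, during which the arm holds its last target. There are 200 camera calls.

### The job

Put the four loose batteries on the charging station to charge: each flat in the cradle made for its size and shape, with its positive end (on the 9-volt block, the end with the two terminals) towards the contacts at the + end of that cradle. Leave the glue stick and the stapler where they are.

Things in the scene. Friction and masses are not known exactly. Their poses are not given: they have to be found in the camera images.
- d_cell: D battery, the largest: round rechargeable battery, 34.2 mm diameter, 61.5 mm long, about 140 g, lying on its side; white sleeve, black ring and small steel nub at its positive end, flat steel at the other. Origin at its centre (17.1 mm above the desk at the start); x points along it to the positive end. It does not roll by itself.
- c_cell: C battery, the middle size: round rechargeable battery, 26.2 mm diameter, 50 mm long, about 70 g, lying on its side; white sleeve, black ring and small steel nub at its positive end, flat steel at the other. Origin at its centre (13.1 mm above the desk at the start); x points along it to the positive end. It does not roll by itself.
- aa_cell: AA battery, the slimmest: round rechargeable battery, 14.4 mm diameter, 50.5 mm long, about 26 g, lying on its side; white sleeve, black ring and small steel nub at its positive end, flat steel at the other. Origin at its centre (7.2 mm above the desk at the start); x points along it to the positive end. It does not roll by itself.
- nine_volt: 9-volt battery: white rectangular block lying flat, 48.5 mm long, 26.5 mm wide, 17.5 mm high, about 45 g; two steel snap terminals side by side on one short end, with a black band nearer that end. Origin at its centre (8.75 mm above the desk); x points along it to the terminal end, y across its width.
- d_cradle: D cradle (mm): grey plate 98x54x5 on the black charger, any order, 57 apart. Widest, longest round seat: sloping cheeks; brass plate at +, spring at - end. Seat floor z=12 on two black supports, 40 finger gap between, open to z=5; end stops 7 slack. Origin: plate underside near + end, 14 above desk; x along seat to contact (+) end, z up. Seat middle x=-40, y=0; seated battery's centre z=29.1.
- c_cradle: C cradle (mm): grey plate 98x54x5 on the black charger, any order, 57 apart. Middle-width round seat: sloping cheeks; brass plate at +, spring at - end. Seat floor z=12 on two black supports, 32 finger gap between, open to z=5; end stops 7 slack. Origin: plate underside near + end, 14 above desk; x along seat to contact (+) end, z up. Seat middle x=-40, y=0; seated battery's centre z=25.1.
- aa_cradle: AA cradle (mm): grey plate 98x54x5 on the black charger, any order, 57 apart. Narrowest round seat: sloping cheeks; brass plate at +, spring at - end. Seat floor z=12 on two black supports, 32 finger gap between, open to z=5; end stops 7 slack. Origin: plate underside near + end, 14 above desk; x along seat to contact (+) end, z up. Seat middle x=-40, y=0; seated battery's centre z=19.2.
- nine_volt_cradle: 9-volt cradle (mm): grey plate 98x54x5 on the black charger, any order, 57 apart. Flat seat 30.5 wide, steep cheeks; two brass studs at + end. Seat floor z=12 on two black supports, 32 finger gap between, open to z=5; end stops 7 slack. Origin: plate underside near + end, 14 above desk; x along seat to contact (+) end, z up. Seat middle x=-40, y=0; seated battery's centre z=20.75.
- glue_stick: glue stick standing upright, white and red, 26 mm diameter, 96 mm high; bystander. Origin at the centre of its foot.
- stapler: red desk stapler lying on its base, 145 x 36 x 56 mm; bystander. Origin at the centre of its underside, x along it.
Mind the look-alikes: they are no part of the job. What is shaped like the nine_volt but turquoise is not meant.

How it is judged:
By the outcome, as a careful person would: the job done as asked, in the order asked, and still so for the second after the job is handed in, with the robot touching nothing.
It also fails if it takes over 86 s, if anything falls off the work surface, if the arm or the gripper's body presses on something with over 40 N, if the wrist force passes 120 N, or if a joint passes its speed limit or range.

## Working session

There is one attempt and no reset: what is moved stays moved. The work goes in short steps, Python scripts to look and compute and a tool call to move; the robot and the scene stay as the last step left them, time stands still between calls to the robot, and variables do not carry over. Pictures are saved under pics/ and viewed, at most 16 in all, crops included, and the job is handed in when it is done.

Besides the shell and the picture viewer there is one more tool, called after "Emit:" as name(argument=value, ...), one argument or row to a line, values as JSON. jog_arm: Moves the arm, as the interface text tells. Its arguments: {"type":"object","properties":{"plan":{"type":"array","items":{"type":"array","items":{"type":"number"}}},"grip_force":{"type":"number"}},"required":["plan"]}

```bash
ls; mkdir -p pics; cat > h.py <<'E'
import numpy as np, cv2
from workcell import r
from scipy.spatial.transform import Rotation as R
def cap(n, f=None):
    c=r.capture(n)
    if f: cv2.imwrite('pics/'+f,c['frame'][:,:,::-1])
    return c
def ray(c,uv):
    p=cv2.undistortPoints(np.array(uv,float).reshape(-1,1,2),np.array(c['mtx']),np.array(c['dist'])).reshape(-1,2)
    d=np.c_[p[:,0],-p[:,1],-np.ones(len(p))]
    M=np.array(c['world_to_cam']);Rm=M[:3,:3]
    return -Rm.T@M[:3,3], d@Rm
def plane(c,uv,z):
    o,d=ray(c,uv); return o+d*((z-o[2])/d[:,2])[:,None]
def two(c1,uv1,c2,uv2):
    o1,d1=ray(c1,uv1);o2,d2=ray(c2,uv2);out=[]
    for a,b in zip(d1,d2):
        s=np.linalg.lstsq(np.c_[a,-b],o2-o1,rcond=None)[0]
        p,q=o1+s[0]*a,o2+s[1]*b; out.append(np.r_[(p+q)/2,np.linalg.norm(p-q)])
    return np.array(out)
def proj(c,P):
    M=np.array(c['world_to_cam']);q=np.atleast_2d(P)@M[:3,:3].T+M[:3,3]
    q=q*[1,-1,-1]
    return cv2.projectPoints(q,np.zeros(3),np.zeros(3),np.array(c['mtx']),np.array(c['dist']))[0].reshape(-1,2)
E
python3 - <<'E'
from h import *
import pickle
d={n:cap(n,n+'0.png') for n in('top','side','wrist')}
pickle.dump(d,open('c0.pkl','wb'))
for n in d:
    M=np.array(d[n]['world_to_cam']);print(n,(-M[:3,:3].T@M[:3,3]).round(),d[n]['mtx'],d[n]['dist'])
print(r.observe())
E
```

```text
pics
top [ 387.  -48. 1258.] [[461.62493822   0.         317.93846687]
 [  0.         461.62493822 202.70035647]
 [  0.           0.           1.        ]] [0.04373611 0.         0.         0.         0.        ]
side [ 553. 1007.  646.] [[480.961429     0.         311.85058424]
 [  0.         480.961429   196.05441777]
 [  0.           0.           1.        ]] [0.01607942 0.         0.         0.         0.        ]
wrist [ 299. -468.  373.] [[286.56013393   0.         316.08618798]
 [  0.         286.56013393 196.83607955]
 [  0.           0.           1.        ]] [-0.04548599  0.          0.          0.          0.        ]
{'time': 0.15, 'q': array([-1.28119598e+00,  3.26832363e-01, -1.93304647e-01,  1.05199609e+00,
        1.39809605e-05,  1.43659850e+00]), 'joint_velocities': array([ 0.00102476, -0.0012924 ,  0.00489346,  0.00038855,  0.00049532,
       -0.00078859]), 'joint_efforts': array([ 1.63966408e-03, -4.43702745e+01,  2.62664455e+01,  1.04745221e-02,
       -3.29632257e-05,  7.67629075e-06]), 'tool_pos': array([ 226.13332652, -501.1564968 ,  404.06837795]), 'tcp_rot': array([-3.07002150e+00, -6.60449456e-01,  1.41038103e-04]), 'force': array([ 0.23396189,  0.0517351 , -0.42071681]), 'moment': array([-0.00396298,  0.01418538, -0.00597263]), 'grasp_force': 0.0, 'grip_width': 85.51595658101118}
```

View pics/top0.png

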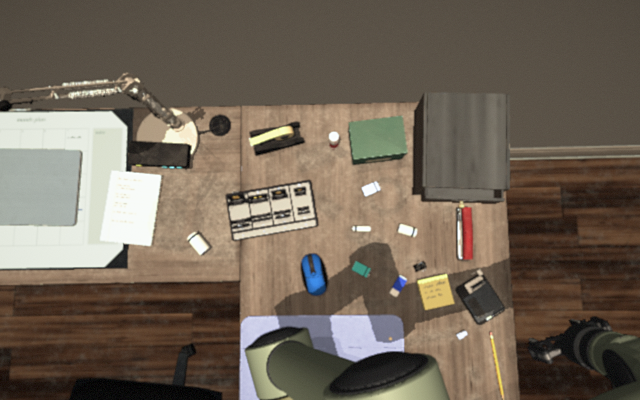

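View pics/side0.png

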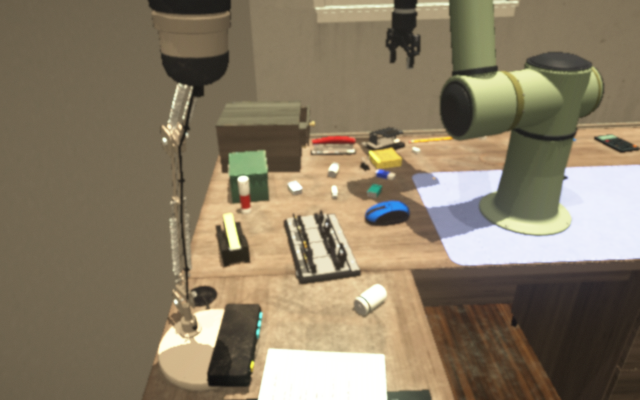

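Top view: D at (199,243), a white block at (371,188), slim cell at (361,229), C-size cell at (407,230). The charger is at (272,210). Look-alikes are a turquoise block (361,269), a blue/white item (398,285) and a small white eraser (461,335). I'll enlarge these to confirm.

```bash
python3 - <<'E'
from h import *
import pickle
d=pickle.load(open('c0.pkl','rb'))
t=d['top']['frame'][:,:,::-1];s=d['side']['frame'][:,:,::-1]
f=lambda im,x,y,w,h,W,H:cv2.resize(im[y:y+h,x:x+w],(W,H),interpolation=cv2.INTER_CUBIC)
a=np.hstack([f(t,220,175,100,75,400,300),f(t,340,175,100,75,400,300)])
b=np.hstack([f(t,180,225,40,30,400,300),f(s,280,155,100,75,400,300)])
cv2.imwrite('pics/crop1.png',np.vstack([a,b]))
cv2.imwrite('pics/crop2.png',f(s,270,200,120,90,800,600))
for n,uv in dict(D=(199,243),C=(407,230),AA=(361,229),NV=(371,188),turq=(361,269),bl=(398,285),glue=(334,140),chg=(272,210),c1=(226,195),c2=(311,181),c3=(318,227),c4=(234,240)).items():print(n,plane(d['top'],[uv],12).round())
E
```

```text
D [[430. 312.  12.]]
C [[ 457. -249.   12.]]
AA [[ 462. -126.   12.]]
NV [[ 573. -156.   12.]]
turq [[ 355. -123.   12.]]
bl [[ 312. -220.   12.]]
glue [[708. -58.  12.]]
chg [[517. 114.  12.]]
c1 [[560. 240.  12.]]
c2 [[595.   7.  12.]]
c3 [[469. -10.  12.]]
c4 [[437. 217.  12.]]
```

View pics/crop1.png

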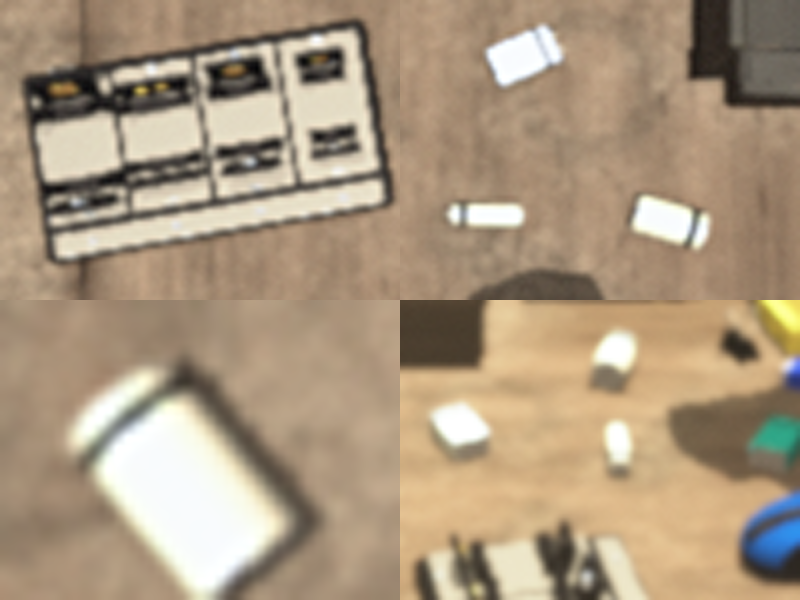

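View pics/crop2.png

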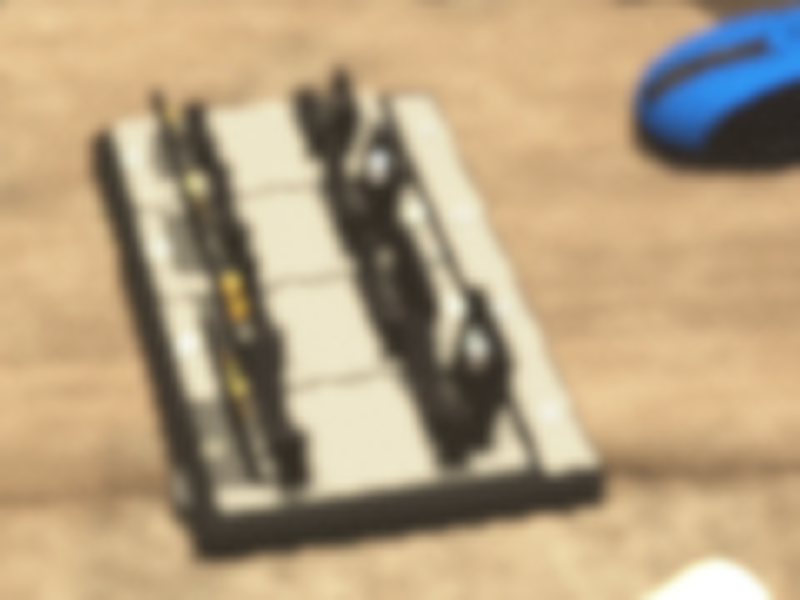

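Crop: in the top view the cradles run left to right D (brass, widest), 9-volt (two studs), C, AA. All + ends face up in the image (world +x).
- **Nine-volt:** there are two candidates of its shape. The white block at (371,188) has a dark band at its right end. The turquoise block at (361,269) is the excluded look-alike, so white is the one meant.
- **Positive ends:** C points right, AA points left, and D points up-left.

```bash
cat >> h.py <<'E'
def pose():
    o=r.observe();v=R.from_rotvec(o['tcp_rot']).as_matrix()[:,0]
    return np.array(o['tool_pos']),np.degrees(np.arctan2(v[1],v[0])),o
def rows(p0,y0,p1,y1,grip,n=None):
    p0,p1=np.array(p0,float),np.array(p1,float);dy=(y1-y0+180)%360-180
    N=n or int(max(np.ceil(np.abs(dy)/6-.02),1))
    while True:
        out=[];p,y=p0.copy(),y0
        for k in range(N):
            tgt=p0+(p1-p0)*(k+1)/N;a=np.radians(y)
            T=np.array([[np.cos(a),np.sin(a),0],[np.sin(a),-np.cos(a),0],[0,0,-1]])
            s=np.round(T@(tgt-p)/25,2);t=round(-(y0+dy*(k+1)/N-y)/6,2)
            out.append([grip,*s,t]);p=p+T.T@s*25;y-=t*6
        if max(np.abs(np.array(out)[:,1:]).max(),0)<=1.0: break
        N+=1
    for i in range(0,N,5): print([[float(v) for v in q] for q in out[i:i+5]])
    return p,y
E
python3 - <<'E'
from h import *
p,y,o=pose();print(p,y)
rows(p,y,[430,-250,400],75,60)
E
```

```text
[ 226.13332652 -501.1564968   404.06837795] 24.281839069289266
[[60.0, 0.89, -0.45, 0.01, -0.65], [60.0, 0.92, -0.38, 0.02, -0.65], [60.0, 0.94, -0.32, 0.01, -0.65], [60.0, 0.96, -0.26, 0.01, -0.65], [60.0, 0.98, -0.19, 0.01, -0.65]]
[[60.0, 0.99, -0.12, 0.02, -0.65], [60.0, 0.99, -0.06, 0.01, -0.65], [60.0, 1.0, 0.01, 0.01, -0.65], [60.0, 0.99, 0.08, 0.01, -0.65], [60.0, 0.98, 0.14, 0.02, -0.65]]
[[60.0, 0.97, 0.22, 0.01, -0.65], [60.0, 0.96, 0.28, 0.01, -0.65], [60.0, 0.93, 0.34, 0.01, -0.65]]
```

Emit:
jog_arm(
  plan=[
    [60,0.89,-0.45,0,-0.65],
    [60,0.92,-0.38,0,-0.65],
    [60,0.94,-0.32,0,-0.65],
    [60,0.96,-0.26,0,-0.65],
    [60,0.98,-0.19,0,-0.65],
  ],
)

```text
time: 0.78
tool_pos: [305.0, -404.0, 404.4]
tcp_rot: [-2.913, -1.174, 0.0]
force: [-0.8, 1.2, -0.3]
grip_width: 59.8
grasp_force: 0.0
```

Emit:
jog_arm(
  plan=[
    [60,0.99,-0.12,0,-0.65],
    [60,0.99,-0.06,0,-0.65],
    [60,1,0,0,-0.65],
    [60,0.99,0.08,0,-0.65],
    [60,0.98,0.14,0,-0.65],
  ],
)

```text
time: 1.4
tool_pos: [383.1, -307.2, 404.5]
tcp_rot: [-2.672, -1.651, 0.0]
force: [-0.1, -0.4, 0.0]
grip_width: 59.8
grasp_force: 0.0
```

Emit:
jog_arm(
  plan=[
    [60,0.97,0.22,0,-0.65],
    [60,0.96,0.28,0,-0.65],
    [60,0.93,0.34,0,-0.65],
    [60,0,0,0,0],
  ],
)

```text
time: 1.9
tool_pos: [430.4, -249.1, 404.4]
tcp_rot: [-2.49, -1.914, 0.0]
force: [1.3, -0.9, -0.4]
grip_width: 60.1
grasp_force: 0.0
```

```bash
python3 - <<'E'
from h import *
import pickle
c=cap('wrist','w1.png');pickle.dump(c,open('w1.pkl','wb'))
p,y,o=pose();print(p,y,o['time'])
E
```

```text
[ 429.93745525 -249.79401582  404.4393468 ] 75.01567660706066 1.95
```

View pics/w1.png

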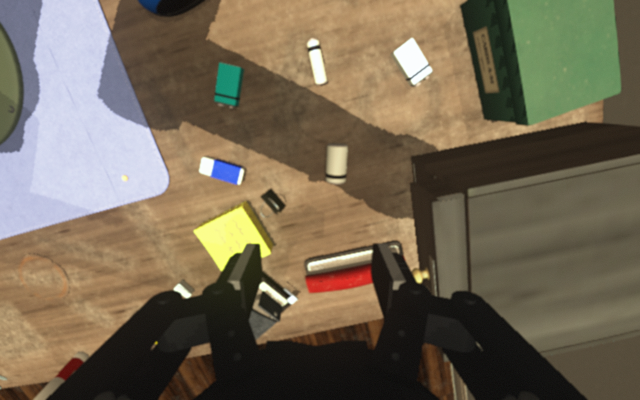

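The wrist view shows C at (337,163) with its ring at the bottom (336,180), AA at (317,61) with its nub at the top, and the 9-volt at (412,62) with snaps at lower right (425,78). The turquoise decoy is at (228,85). The moves track well. Next I'll segment and measure the grasp objects.

```bash
cat >> h.py <<'E'
def blob(c,seed,win=40,smax=60,vmin=120):
    hsv=cv2.cvtColor(c['frame'],cv2.COLOR_RGB2HSV)
    x,y=map(int,seed);m=((hsv[...,1]<smax)&(hsv[...,2]>vmin)).astype(np.uint8)
    w=np.zeros_like(m);w[max(y-win,0):y+win,max(x-win,0):x+win]=1
    m=cv2.morphologyEx(m*w,cv2.MORPH_CLOSE,np.ones((5,5),np.uint8))
    n,l,s,_=cv2.connectedComponentsWithStats(m)
    k=1+np.argmax(s[1:,4]);ct=cv2.findContours((l==k).astype(np.uint8),0,2)[0][0]
    return ct,cv2.minAreaRect(ct),(l==k)
E
python3 - <<'E'
from h import *
import pickle
w=pickle.load(open('w1.pkl','rb'));t=pickle.load(open('c0.pkl','rb'))['top']
for n,sw,st,z in(('C',(337,163),(407,230),13.1),('AA',(317,61),(361,229),7.2),('NV',(412,62),(371,188),8.75)):
    hw=cv2.cvtColor(w['frame'],cv2.COLOR_RGB2HSV);x,y=sw;print(n,hw[y,x],hw[y,x+22])
    cw,rw,_=blob(w,sw,32);ctt,rt,_=blob(t,st,14)
    print(' wrist',np.round(rw,1) if 0 else rw,' top',rt)
    print(' 3d',two(w,[rw[0]],t,[rt[0]]).round(1),'plane',plane(w,[rw[0]],z).round(1),plane(t,[rt[0]],z).round(1))
    b=plane(w,cv2.boxPoints(rw),z)[:,:2];e=[b[1]-b[0],b[2]-b[1]];L=[np.linalg.norm(v) for v in e];v=e[int(np.argmax(L))]
    print(' size',np.round(L,1),'yaw mod180',np.degrees(np.arctan2(v[1],v[0]))%180)
E
```

```text
C [ 25  61 231] [ 15 111  99]Traceback (most recent call last):
  File "<stdin>", line 6, in <module>
  File "h.py", line 48, in blob
    k=1+np.argmax(s[1:,4]);ct=cv2.findContours((l==k).astype(np.uint8),0,2)[0][0]
        ~~~~~~~~~^^^^^^^^^
    return _wrapfunc(a, 'argmax', axis=axis, out=out, **kwds)
    return bound(*args, **kwds)
ValueError: attempt to get argmax of an empty sequence
```

```bash
sed -i 's/smax=60,vmin=120/smax=80,vmin=135/' h.py; cat > m.py <<'E'
from h import *
def meas(w,t,items):
  for n,sw,st,z,win in items:
    cw,rw,mk=blob(w,sw,win);ctt,rt,_=blob(t,st,14)
    print(n,'wrist',np.round(rw[0],1),np.round(rw[1],1),'top',np.round(rt[0],1),np.round(rt[1],1))
    print(' 3d',two(w,[rw[0]],t,[rt[0]]).round(1),'plane',plane(w,[rw[0]],z).round(1),plane(t,[rt[0]],z).round(1))
    b=plane(w,cv2.boxPoints(rw),z)[:,:2];e=[b[1]-b[0],b[2]-b[1]];L=[np.linalg.norm(v) for v in e];v=e[int(np.argmax(L))]
    print(' size',np.round(L,1),'yaw mod180',np.degrees(np.arctan2(v[1],v[0]))%180)
E
python3 - <<'E'
from m import *
import pickle
w=pickle.load(open('w1.pkl','rb'));t=pickle.load(open('c0.pkl','rb'))['top']
for u,v in((317,61),(335,61),(412,62),(440,62)):print(cv2.cvtColor(w['frame'],cv2.COLOR_RGB2HSV)[v,u])
meas(w,t,(('C',(337,163),(407,230),13.1,30),('AA',(317,61),(361,229),7.2,30),('NV',(412,62),(371,188),8.75,30)))
E
```

```text
[ 98   4 254]
[ 17 101 179]
[100   3 254]
[ 17  97 189]
C wrist [336.4 164.3] [19.4 37.7] top [405.5 229.5] [27. 25.]
 3d [[ 454.5 -232.6   92.4    1.4]] plane [[ 456.3 -250.3   13.1]] [[ 458.4 -244.7   13.1]]
 size [48.9 24.3] yaw mod180 72.29590854650552
AA wrist [316.4  60.9] [47.1 12.6] top [360.5 228.5] [27. 27.]
 3d [[ 4.631e+02 -1.252e+02  5.200e+00  4.000e-01]] plane [[ 462.8 -125.5    7.2]] [[ 463.2 -125.     7.2]]
 size [14.4 51.5] yaw mod180 87.66536329960617
NV wrist [412.4  62.2] [44.6 28.2] top [370.5 187.5] [27. 27.]
 3d [[ 575.7 -155.2   -2.1    1.3]] plane [[ 571.7 -155.1    8.8]] [[ 574.4 -154.8    8.8]]
 size [31.2 51.7] yaw mod180 113.57880769004734
```

```bash
python3 - <<'E'
from h import *
p,y,o=pose()
rows(p,y,[456.3,-250.3,255],72.3,60)
E
```

```text
[[60.0, 0.04, 0.17, 1.0, 0.08], [60.0, 0.05, 0.17, 0.99, 0.07], [60.0, 0.04, 0.17, 1.0, 0.08], [60.0, 0.05, 0.17, 1.0, 0.07], [60.0, 0.04, 0.17, 0.99, 0.08]]
[[60.0, 0.05, 0.17, 1.0, 0.07]]
```

Emit:
jog_arm(
  plan=[
    [60,0.04,0.17,1,0.08],
    [60,0.05,0.17,1,0.07],
    [60,0.04,0.17,1,0.08],
    [60,0.05,0.17,1,0.07],
    [60,0.04,0.17,1,0.08],
  ],
)

```text
time: 2.58
tool_pos: [451.3, -251.6, 278.8]
tcp_rot: [2.532, 1.859, -0.001]
force: [0.2, 0.1, -0.0]
grip_width: 59.8
grasp_force: 0.0
```

Emit:
jog_arm(
  plan=[
    [60,0.05,0.17,1,0.07],
    [60,0,0,0,0],
  ],
)

```text
time: 2.82
tool_pos: [455.0, -250.9, 253.0]
tcp_rot: [-2.535, -1.849, 0.002]
force: [-0.5, 0.3, -0.0]
grip_width: 60.0
grasp_force: 0.0
```

```bash
python3 - <<'E'
from m import *
import pickle
c=cap('wrist','w2.png');pickle.dump(c,open('w2.pkl','wb'))
p,y,o=pose();print(p,y,o['time'])
w=pickle.load(open('w1.pkl','rb'))
print(proj(c,[[456,-250,13],[463,-125,7],[572,-155,9]]))
x,yy=proj(c,[[456,-250,13]])[0]
_,r2,_=blob(c,(x,yy),70);_,r1,_=blob(w,(337,163),30)
print(r2)
print(two(w,[r1[0]],c,[r2[0]]).round(1),plane(c,[r2[0]],13.1).round(1))
b=plane(c,cv2.boxPoints(r2),13.1)[:,:2];print(np.round(b,1)); 
for e in(b[1]-b[0],b[2]-b[1]):print(np.linalg.norm(e),np.degrees(np.arctan2(e[1],e[0]))%180)
E
```

```text
[ 455.49378761 -251.19650148  254.23328061] 72.2074241659836 2.875
[[318.5741971  209.61981383]
 [272.64160312  38.839138  ]
 [440.52714079  31.78800739]]
((318.5, 211.5), (61.0, 33.0), 90.0)
[[ 4.562e+02 -2.488e+02  2.010e+01  1.000e-01]] [[ 455.5 -251.4   13.1]]
[[ 451.1 -224.2]
 [ 474.8 -231.8]
 [ 460.2 -280.7]
 [ 434.7 -272.6]]
24.87331500406703 162.3293434573914
51.06317386589673 73.45706770643574
```

View pics/w2.png

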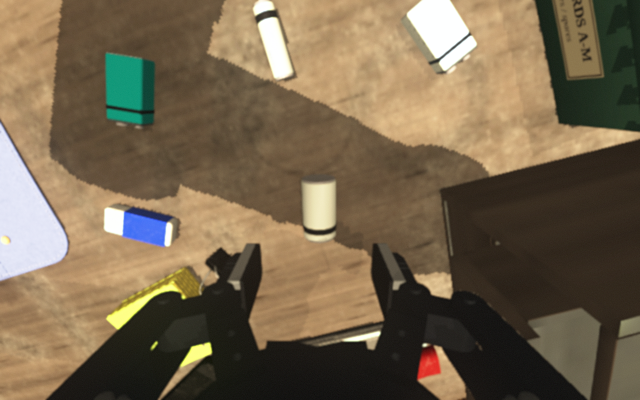

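C sits at (318,211) between the fingers, with its ring at the near end (320,235). The triangulated height of its visible face is about 20 mm, which is consistent. I'll descend and grip.

```bash
python3 - <<'E'
from h import *
p,y,o=pose()
rows(p,y,[456,-250,176.5],72.2,50)
E
```

```text
[[50.0, 0.01, 0.0, 0.78, 0.0], [50.0, 0.02, 0.0, 0.77, 0.0], [50.0, 0.01, 0.0, 0.78, 0.0], [50.0, 0.01, 0.0, 0.78, 0.0]]
```

Emit:
jog_arm(
  plan=[
    [50,0.01,0,0.78,0],
    [50,0.02,0,0.77,0],
    [50,0.01,0,0.78,0],
    [50,0.01,0,0.78,0],
    [50,0,0,0,0],
  ],
)

```text
time: 3.5
tool_pos: [456.2, -249.8, 177.0]
tcp_rot: [-2.537, -1.851, 0.001]
force: [-0.6, 1.0, 0.2]
grip_width: 49.9
grasp_force: 0.0
```

Emit:
jog_arm(
  plan=[
    [10,0,0,0,0],
    [10,0,0,0,0],
    [10,0,0,0,0],
    [10,0,0,0,0],
  ],
  grip_force=40,
)

```text
time: 4.0
tool_pos: [457.2, -250.1, 178.4]
tcp_rot: [2.535, 1.851, 0.0]
force: [-1.4, 0.8, 7.0]
grip_width: 25.3
grasp_force: 39.9
```

```bash
python3 - <<'E'
from h import *
p,y,o=pose()
rows([p[0],p[1],176.5+75],y,[585,114,380],189.5,10)
E
```

```text
[[10.0, 0.77, 0.02, -0.26, -0.98], [10.0, 0.77, 0.1, -0.25, -0.97], [10.0, 0.75, 0.18, -0.26, -0.98], [10.0, 0.73, 0.25, -0.26, -0.98], [10.0, 0.69, 0.33, -0.26, -0.97]]
[[10.0, 0.67, 0.4, -0.25, -0.98], [10.0, 0.62, 0.46, -0.26, -0.98], [10.0, 0.56, 0.52, -0.26, -0.98], [10.0, 0.51, 0.58, -0.25, -0.97], [10.0, 0.45, 0.63, -0.26, -0.98]]
[[10.0, 0.39, 0.67, -0.26, -0.98], [10.0, 0.31, 0.7, -0.25, -0.97], [10.0, 0.24, 0.74, -0.26, -0.98], [10.0, 0.16, 0.75, -0.26, -0.98], [10.0, 0.09, 0.77, -0.26, -0.97]]
[[10.0, 0.0, 0.77, -0.25, -0.98], [10.0, -0.07, 0.77, -0.26, -0.98], [10.0, -0.15, 0.76, -0.26, -0.97], [10.0, -0.23, 0.73, -0.25, -0.98], [10.0, -0.3, 0.71, -0.26, -0.98]]
```

Emit:
jog_arm(
  plan=[
    [10,0,0,-1,0],
    [10,0,0,-1,0],
    [10,0,0,-1,0],
  ],
)

```text
time: 4.38
tool_pos: [456.6, -249.6, 253.2]
tcp_rot: [2.537, 1.853, 0.0]
force: [-0.1, -0.3, -0.9]
grip_width: 25.4
grasp_force: 39.6
```

Emit:
jog_arm(
  plan=[
    [10,0.77,0.02,-0.26,-0.98],
    [10,0.77,0.1,-0.25,-0.97],
    [10,0.75,0.18,-0.26,-0.98],
    [10,0.73,0.25,-0.26,-0.98],
    [10,0.69,0.33,-0.26,-0.97],
  ],
)

```text
time: 5.0
tool_pos: [488.7, -158.1, 284.9]
tcp_rot: [1.982, 2.437, 0.0]
force: [0.6, 0.2, -0.8]
grip_width: 25.2
grasp_force: 39.6
```

Emit:
jog_arm(
  plan=[
    [10,0.67,0.4,-0.25,-0.98],
    [10,0.62,0.46,-0.26,-0.98],
    [10,0.56,0.52,-0.26,-0.98],
    [10,0.51,0.58,-0.25,-0.97],
    [10,0.45,0.63,-0.26,-0.98],
  ],
)

```text
time: 5.62
tool_pos: [520.7, -66.9, 316.9]
tcp_rot: [1.3, 2.859, 0.0]
force: [0.8, -0.3, -0.8]
grip_width: 25.4
grasp_force: 39.6
```

Emit:
jog_arm(
  plan=[
    [10,0.39,0.67,-0.26,-0.98],
    [10,0.31,0.7,-0.25,-0.97],
    [10,0.24,0.74,-0.26,-0.98],
    [10,0.16,0.75,-0.26,-0.98],
    [10,0.09,0.77,-0.26,-0.97],
  ],
)

```text
time: 6.25
tool_pos: [552.4, 24.2, 349.1]
tcp_rot: [0.535, 3.095, 0.0]
force: [-0.4, 0.7, -0.7]
grip_width: 24.8
grasp_force: 39.6
```

Emit:
jog_arm(
  plan=[
    [10,0,0.77,-0.25,-0.98],
    [10,-0.07,0.77,-0.26,-0.98],
    [10,-0.15,0.76,-0.26,-0.97],
    [10,-0.23,0.73,-0.25,-0.98],
    [10,-0.3,0.71,-0.26,-0.98],
  ],
)

```text
time: 6.88
tool_pos: [584.4, 115.1, 381.1]
tcp_rot: [-0.266, 3.13, -0.0]
force: [1.1, 0.4, -0.4]
grip_width: 25.1
grasp_force: 39.6
```

Emit:
jog_arm(
  plan=[
    [10,0,0,0,0],
  ],
)

```text
time: 7.0
tool_pos: [584.6, 115.3, 381.2]
tcp_rot: [-0.262, 3.129, -0.0]
force: [-0.7, 0.1, -0.1]
grip_width: 25.2
grasp_force: 39.6
```

```bash
python3 - <<'E'
from m import *
import pickle
c=cap('wrist','w3.png');pickle.dump(c,open('w3.pkl','wb'))
p,y,o=pose();print(p,y,o['time'])
f=c['frame'][:,:,::-1];cv2.imwrite('pics/w3b.png',cv2.resize(f,(800,500),interpolation=cv2.INTER_CUBIC))
print(proj(c,[[469,-10,19],[595,7,19],[560,240,19],[437,217,19]]))
E
```

```text
[584.30439784 114.61531098 380.69236358] -170.52475503147957 7.05
[[217.28963766  49.71846358]
 [224.14564878 167.43517886]
 [422.80306838 171.20687128]
 [433.27040538  56.59059106]]
```

View pics/w3b.png

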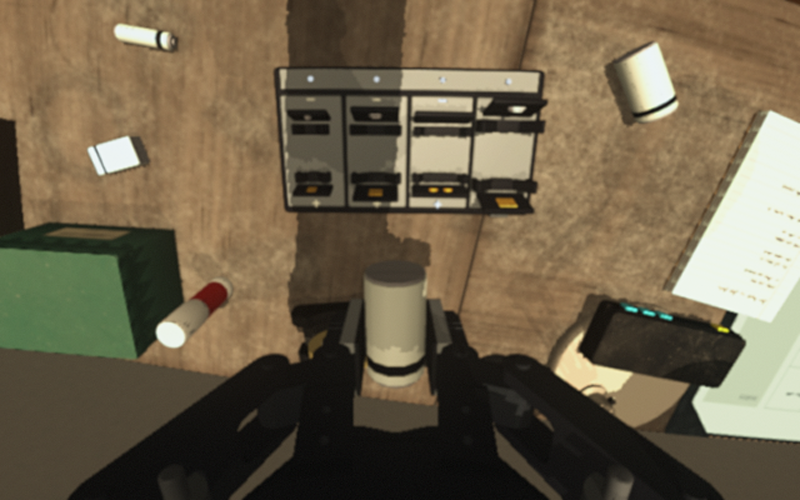

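Wrist view: the charger's cradles are, left to right, AA, C, 9-volt, D (x≈315, 376, 440, 505 of 800). The brass + contacts are at the bottom, at world +x. The held C has its ring at the bottom too, so it is oriented correctly. I'll enlarge the charger to get plate edges.

```bash
python3 - <<'E'
from h import *
import pickle
c=pickle.load(open('w3.pkl','rb'));f=c['frame'][:,:,::-1]
x0,y0,w,h=215,48,225,128
im=cv2.resize(f[y0:y0+h,x0:x0+w],None,fx=3.55,fy=3.55,interpolation=cv2.INTER_CUBIC)
im=cv2.convertScaleAbs(im,alpha=1.3,beta=10)
for u in range(220,440,20):
    X=int((u-x0+.5)*3.55);cv2.line(im,(X,0),(X,8),(0,0,255),1);cv2.putText(im,str(u),(X-10,20),0,.35,(0,0,255),1)
for v in range(60,176,10):
    Y=int((v-y0+.5)*3.55);cv2.line(im,(0,Y),(8,Y),(0,0,255),1);cv2.putText(im,str(v),(10,Y+4),0,.35,(0,0,255),1)
cv2.imwrite('pics/w3c.png',im)
g=cv2.cvtColor(c['frame'],cv2.COLOR_RGB2GRAY).astype(int)
for v in (85,115,120,125,130,164):
    print(v,[(u0-6+int(np.argmin(g[v,u0-6:u0+7]))) for u0 in(277,327,377)], g[v,222:236],g[v,424:440])
for u in (284,320,332,371,383):print(u,g[60:80,u],g[160:175,u])
E
```

```text
85 [275, 327, 379] [ 35  53 102 151 169 149 108  88  86  90  88  90  87  89] [ 22  21  23  24  24  21  22  19  19  33  61  91 120 137 147 149]
115 [275, 326, 377] [108  77  44  38  79 130 143 119  91  86  85  86  85  85] [185 164 116  60  53  94 128 142 143 142 139 136 140 147 151 149]
120 [276, 326, 377] [112  85  51  37  65 102 108  96  87  84  85  85  86  84] [176 137  79  45  72 119 143 149 148 142 140 137 136 134 133 133]
125 [276, 326, 376] [112  94  60  37  47  98 155 167 135 105  92  89  87  86] [157 105  55  60 101 131 141 148 150 148 144 141 137 130 123 122]
130 [276, 326, 376] [122 113  81  45  41  82 124 121 105  99 100 101  98 102] [133  74  51  82 115 128 129 131 129 130 130 128 127 129 130 127]
164 [277, 325, 374] [115 117 117 117 106  70  38  37  67 103 114 103  80  70] [ 61 101 127 133 131 132 134 136 141 144 139 136 134 134 131 129]
284 [97 93 87 87 85 85 84 85 84 85 73 54 33 24 24 30 54 75 84 88] [36 67 91 96 84 59 32 23 22 29 45 57 65 67 67]
320 [ 97  99 104 112 114 115 115 118 130 149 146 116  67  38  38  40  57  88
 114 122] [186 188 188 187 167 119  64  38  33  38  65 100 118 119 116]
332 [193 193 191 193 191 192 191 191 192 193 186 148  88  48  43  44  80 145
 194 208] [190 188 190 190 175 132  72  41  35  35  61  97 121 127 129]
371 [192 191 193 192 191 191 191 192 192 190 190 178 137  78  44  42  58 103
 160 192] [173 177 175 175 166 138  88  50  37  38  46  75 100 110 111]
383 [191 191 192 190 190 190 191 191 191 191 187 173 140  82  44  40  46  75
 122 163] [44 55 65 76 83 81 61 38 34 35 40 54 75 87 88]
```

View pics/w3c.png

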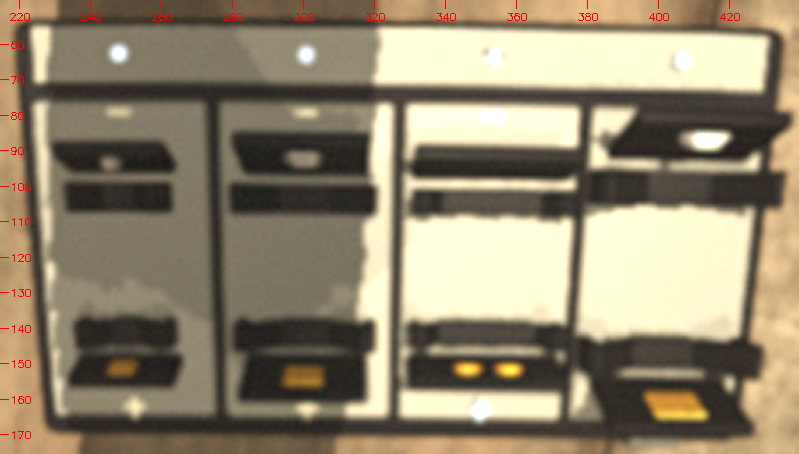

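```bash
python3 - <<'E'
from h import *
import pickle
c=pickle.load(open('w3.pkl','rb'))
top=[(224.6,75),(275.1,75.7),(327.2,76.5),(379.2,77.3)]; bot=[(231,165),(277.1,165.2),(325.2,165.4),(374,165.8)]
for z in (14,19,24):
    a=plane(c,top,z)[:,:2];b=plane(c,bot,z)[:,:2]
    print(z,'lengths',np.linalg.norm(a-b,axis=1).round(1),'pitch',np.linalg.norm(np.diff(a,axis=0),axis=1).round(1),np.linalg.norm(np.diff(b,axis=0),axis=1).round(1))
    v=b-a;print(' yaw x',np.degrees(np.arctan2(v[:,1],v[:,0])).round(1),'yaw row',np.degrees(np.arctan2(*(np.array([-1,1])*(a[3]-a[1])))).round(2),np.degrees(np.arctan2(*(np.array([-1,1])*(b[3]-b[1])))).round(2))
    m=(a+b)/2
    print(' seam mids',m.round(1).tolist())
    print(' seat mids AA,C,NV',((m[1:]+m[:-1])/2).round(1).tolist())
mk=plane(c,[(248.2,79.2),(301,79.3),(352.5,79.8),(252,162),(301,162.5),(350,163)],19);print(mk.round(1))
# brass plates/studs
hsv=cv2.cvtColor(c['frame'],cv2.COLOR_RGB2HSV)
p,y,o=pose();print(p,y)
# held battery relative: ring/ends at depth of its centre
_,rr,_=blob(c,(316,255),60,vmin=60);print(rr,plane(c,cv2.boxPoints(rr),p[2]-162).round(1).tolist())
E
```

```text
14 lengths [100.5  99.6  98.9  98.8] pitch [55.5 56.9 57. ] [55.3 57.4 58.3]
 yaw x [8.7 8.6 8.9 9.7] yaw row 8.88 9.3
 seam mids [[542.4, 5.9], [533.9, 60.6], [524.9, 117.0], [515.7, 174.0]]
 seat mids AA,C,NV [[538.1, 33.2], [529.4, 88.8], [520.3, 145.5]]
19 lengths [99.  98.1 97.5 97.3] pitch [54.7 56.1 56.1] [54.5 56.5 57.4]
 yaw x [8.7 8.6 8.9 9.7] yaw row 8.88 9.3
 seam mids [[541.8, 7.3], [533.5, 61.2], [524.6, 116.8], [515.6, 172.9]]
 seat mids AA,C,NV [[537.6, 34.3], [529.0, 89.0], [520.1, 144.9]]
24 lengths [97.5 96.7 96.  95.8] pitch [53.8 55.2 55.3] [53.6 55.7 56.6]
 yaw x [8.7 8.6 8.9 9.7] yaw row 8.88 9.3
 seam mids [[541.3, 8.7], [533.0, 61.8], [524.3, 116.6], [515.4, 171.8]]
 seat mids AA,C,NV [[537.1, 35.3], [528.7, 89.2], [519.9, 144.2]]
[[493.1  25.5  19. ]
 [484.   81.9  19. ]
 [475.1 136.8  19. ]
 [583.1  39.   19. ]
 [574.1  95.8  19. ]
 [565.1 152.5  19. ]]
[584.30439784 114.61531098 380.69236358] -170.52475503147957
((321.59637451171875, 252.41387939453125), (85.1837158203125, 85.3988265991211), 14.534454345703125) [[600.4, 93.0, 218.7], [551.9, 97.8, 218.7], [556.1, 139.8, 218.7], [606.7, 139.7, 218.7]]
```

```bash
python3 - <<'E'
from h import *
import pickle
c=pickle.load(open('w3.pkl','rb'))
p=np.array([584.3,114.6,380.7]);a=np.radians(9.5);x=np.array([np.cos(a),np.sin(a),0]);z=np.array([0,0,1])
cen=p-163*z
for off in(-2,0,2):
    print(off,proj(c,[cen+x*(off-25)+13.1*z,cen+x*(off-25)-13.1*z,cen+x*(off+23)+13.1*z,cen+x*(off+25)+3*z]).round(1).tolist())
g=cv2.cvtColor(c['frame'],cv2.COLOR_RGB2GRAY)
print(g[200:320,316].tolist())
cur,y,_=pose()
t=np.array([529,88.9])
rows(cur,y,[*t,250],189.0,10)
E
```

```text
-2 [[314.0, 225.4], [314.4, 205.6], [314.0, 311.8], [314.2, 302.1]]
0 [[314.0, 229.4], [314.4, 209.1], [314.0, 315.0], [314.2, 305.1]]
2 [[314.0, 233.4], [314.4, 212.5], [314.0, 318.1], [314.2, 308.1]]
[63, 65, 67, 72, 70, 69, 65, 61, 61, 58, 57, 58, 58, 55, 57, 56, 57, 56, 56, 56, 60, 57, 57, 57, 56, 61, 78, 88, 95, 115, 140, 153, 156, 153, 154, 153, 154, 154, 153, 154, 153, 154, 154, 154, 155, 154, 154, 155, 154, 155, 153, 155, 154, 155, 155, 153, 153, 154, 154, 155, 154, 154, 153, 155, 155, 156, 154, 154, 153, 154, 154, 152, 154, 155, 153, 153, 154, 167, 179, 185, 185, 183, 184, 184, 183, 182, 184, 183, 183, 182, 184, 182, 159, 95, 35, 21, 22, 21, 20, 25, 64, 125, 170, 182, 181, 181, 181, 176, 158, 133, 118, 121, 122, 121, 116, 114, 114, 114, 112, 104]
[[10.0, 0.39, -0.11, 0.87, 0.01], [10.0, 0.39, -0.11, 0.87, 0.02], [10.0, 0.4, -0.11, 0.87, 0.01], [10.0, 0.39, -0.11, 0.88, 0.01], [10.0, 0.39, -0.11, 0.87, 0.02]]
[[10.0, 0.39, -0.11, 0.87, 0.01]]
```

The held C's ends project where expected, so it is centred under the TCP. The fingers appear about 2 px right of prediction, a ~1 mm lateral camera bias, which I'll correct for. Now I'll place C.

```bash
python3 - <<'E'
from h import *
cur,y,_=pose()
rows(cur,y,[529.2,87.7,225],189.0,10)
E
```

```text
[[10.0, 0.34, -0.1, 0.89, 0.01], [10.0, 0.33, -0.1, 0.89, 0.01], [10.0, 0.34, -0.1, 0.89, 0.01], [10.0, 0.33, -0.1, 0.89, 0.02], [10.0, 0.34, -0.1, 0.89, 0.01]]
[[10.0, 0.33, -0.11, 0.89, 0.01], [10.0, 0.34, -0.1, 0.89, 0.01]]
```

Emit:
jog_arm(
  plan=[
    [10,0.34,-0.1,0.89,0.01],
    [10,0.33,-0.1,0.89,0.01],
    [10,0.34,-0.1,0.89,0.01],
    [10,0.33,-0.1,0.89,0.02],
    [10,0.34,-0.1,0.89,0.01],
  ],
)

```text
time: 7.68
tool_pos: [544.2, 94.2, 268.4]
tcp_rot: [0.246, -3.131, 0.001]
force: [0.5, 0.7, -0.1]
grip_width: 24.8
grasp_force: 39.6
```

Emit:
jog_arm(
  plan=[
    [10,0.33,-0.11,0.89,0.01],
    [10,0.34,-0.1,0.89,0.01],
    [10,0,0,0,0],
    [10,0,0,0,0],
  ],
)

```text
time: 8.18
tool_pos: [529.8, 87.0, 225.4]
tcp_rot: [-0.246, 3.131, -0.0]
force: [1.2, 0.2, -0.4]
grip_width: 24.6
grasp_force: 39.6
```

Emit:
jog_arm(
  plan=[
    [10,0,0,0.3,0],
    [10,0,0,0.3,0],
    [10,0,0,0.16,0],
    [10,0,0,0,0],
  ],
)

```text
time: 8.68
tool_pos: [529.1, 87.5, 205.2]
tcp_rot: [0.248, -3.131, -0.0]
force: [-0.2, 0.2, -0.4]
grip_width: 25.2
grasp_force: 39.6
```

```bash
python3 - <<'E'
from h import *
p,y,o=pose();print(p,y,o['force'],o['time'])
c=cap('wrist','w4.png')
f=c['frame'][100:400,160:480,::-1];cv2.imwrite('pics/w4b.png',cv2.resize(f,(640,600),interpolation=cv2.INTER_CUBIC))
E
```

```text
[529.0979901   87.47930073 205.19213563] -170.95269529778182 [-0.20615961  0.22537843 -0.434582  ] 8.675
```

View pics/w4b.png

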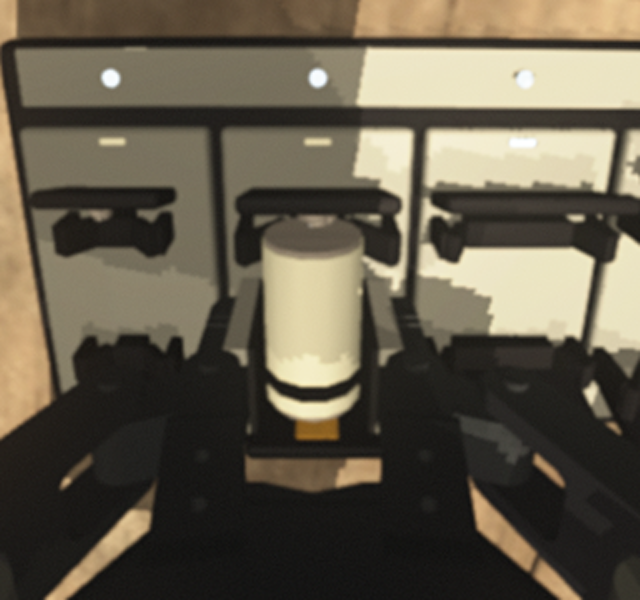

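C sits over its seat between the stops, nub toward the brass at (317,428), and about 1 mm left of the seat centreline. I'll nudge +1 mm, lower and release.

Emit:
jog_arm(
  plan=[
    [10,0,0.05,0,0],
    [10,0,0,0.05,0],
    [10,0,0,0.03,0],
    [10,0,0,0,0],
  ],
)

```text
time: 9.22
tool_pos: [529.3, 88.7, 204.4]
tcp_rot: [-0.248, 3.131, 0.0]
force: [-0.6, 0.7, 5.3]
grip_width: 25.1
grasp_force: 40.3
```

Emit:
jog_arm(
  plan=[
    [36,0,0,0,0],
    [40,0,0,0,0],
    [40,0,0,-0.5,0],
    [40,0,0,-1,0],
    [40,0,0,-1,0],
  ],
)

```text
time: 9.85
tool_pos: [529.1, 88.6, 267.5]
tcp_rot: [-0.248, 3.132, 0.0]
force: [-0.1, -0.6, 0.5]
grip_width: 39.7
grasp_force: 0.0
```

```bash
python3 - <<'E'
from h import *
p,y,o=pose();print(p,y,o['time'])
# AA: positive +y => yaw 87.7; psi 267.7
q=np.array([463,-125.3])
a,b=rows(p,y,[529,60,330],y,40)
rows(a,b,[*q,260],267.7,40)
E
```

```text
[529.13681627  88.6363966  267.45696473] -170.9610130632165 9.85
[[40.0, 0.06, -0.38, -0.83, -0.0], [40.0, 0.06, -0.37, -0.84, -0.0], [40.0, 0.07, -0.38, -0.83, -0.0]]
[[40.0, 0.27, -0.49, 0.2, -0.94], [40.0, 0.32, -0.47, 0.2, -0.93], [40.0, 0.36, -0.43, 0.2, -0.94], [40.0, 0.4, -0.39, 0.2, -0.94], [40.0, 0.43, -0.36, 0.2, -0.93]]
[[40.0, 0.47, -0.31, 0.2, -0.94], [40.0, 0.5, -0.26, 0.2, -0.94], [40.0, 0.52, -0.21, 0.2, -0.93], [40.0, 0.54, -0.16, 0.2, -0.94], [40.0, 0.55, -0.1, 0.2, -0.93]]
[[40.0, 0.56, -0.05, 0.2, -0.94], [40.0, 0.56, 0.0, 0.2, -0.94], [40.0, 0.56, 0.06, 0.2, -0.93], [40.0, 0.55, 0.11, 0.2, -0.94]]
```

Emit:
jog_arm(
  plan=[
    [40,0.06,-0.38,-0.83,0],
    [40,0.06,-0.37,-0.84,0],
    [40,0.07,-0.38,-0.83,0],
  ],
)

```text
time: 10.22
tool_pos: [528.8, 59.7, 330.3]
tcp_rot: [-0.248, 3.131, -0.0]
force: [0.8, 0.1, 0.1]
grip_width: 40.1
grasp_force: 0.0
```

Emit:
jog_arm(
  plan=[
    [40,0.27,-0.49,0.2,-0.94],
    [40,0.32,-0.47,0.2,-0.93],
    [40,0.36,-0.43,0.2,-0.94],
    [40,0.4,-0.39,0.2,-0.94],
    [40,0.43,-0.36,0.2,-0.93],
  ],
)

```text
time: 10.85
tool_pos: [505.3, -6.6, 304.3]
tcp_rot: [-1.005, 2.976, -0.001]
force: [0.5, -0.0, -0.0]
grip_width: 40.1
grasp_force: 0.0
```

Emit:
jog_arm(
  plan=[
    [40,0.47,-0.31,0.2,-0.94],
    [40,0.5,-0.26,0.2,-0.94],
    [40,0.52,-0.21,0.2,-0.93],
    [40,0.54,-0.16,0.2,-0.94],
    [40,0.55,-0.1,0.2,-0.93],
  ],
)

```text
time: 11.48
tool_pos: [481.8, -72.8, 279.4]
tcp_rot: [-1.697, 2.643, -0.001]
force: [0.1, -0.1, -0.1]
grip_width: 39.5
grasp_force: 0.0
```

Emit:
jog_arm(
  plan=[
    [40,0.56,-0.05,0.2,-0.94],
    [40,0.56,0,0.2,-0.94],
    [40,0.56,0.06,0.2,-0.93],
    [40,0.55,0.11,0.2,-0.94],
    [40,0,0,0,0],
  ],
)

```text
time: 12.1
tool_pos: [463.0, -125.8, 259.1]
tcp_rot: [-2.173, 2.268, -0.0]
force: [0.6, 0.1, 0.0]
grip_width: 40.0
grasp_force: 0.0
```

```bash
cat > g.py <<'E'
from h import *
import pickle,sys
def look(name,est,z,prev,pz,zg,win=60,grip=40,save=None,pose_off=0):
    c=cap('wrist',name+'.png');pickle.dump(c,open(name+'.pkl','wb'))
    p,y,o=pose();print(p.round(1),round(y,1),o['time'])
    s=proj(c,[[*est,z]])[0];_,r2,_=blob(c,s,win)
    print('seed',s.round(),'blob',np.round(r2[0],1),np.round(r2[1],1))
    w=pickle.load(open(prev,'rb'));_,r1,_=blob(w,pz,26)
    print('3d',two(w,[r1[0]],c,[r2[0]]).round(1))
    q=plane(c,[r2[0]],zg)[0];b=plane(c,cv2.boxPoints(r2),zg)[:,:2]
    e=[b[1]-b[0],b[2]-b[1]];L=[np.linalg.norm(v) for v in e];v=e[int(np.argmax(L))]
    print('centre',q.round(1),'size',np.round(L,1),'yaw180',np.degrees(np.arctan2(v[1],v[0]))%180)
    return c,p,y,q
E
python3 - <<'E'
from g import *
c,p,y,q=look('w5',(463,-125.3),7.2,'w1.pkl',(317,61),10)
E
```

```text
[ 463.2 -125.4  259.2] -92.4 12.15
seed [315. 206.] blob [315.  200.5] [43. 16.]
3d [[ 463.5 -122.7  -14.7    0. ]]
centre [ 463.1 -131.1   10. ] size [12.6 36.6] yaw180 88.04876156949118
```

```bash
sed -i 's/np.ones((5,5)/np.ones((KS,KS)/; s/^def blob/KS=5\ndef blob/' h.py; python3 - <<'E'
import h;h.KS=13
from g import *
c=pickle.load(open('w5.pkl','rb'));_,r2,_=blob(c,(315,206),60,smax=90,vmin=100);print(r2)
g=cv2.cvtColor(c['frame'],cv2.COLOR_RGB2GRAY);print(g[165:250,315].tolist())
print(plane(c,[r2[0]],10).round(1))
w=pickle.load(open('w1.pkl','rb'));_,r1,_=blob(w,(317,61),26);print(two(w,[r1[0]],c,[r2[0]]).round(1))
p,y,o=pose();rows(p,y,[463.2,-125.4,176],267.7,30)
E
```

```text
((315.0, 206.5), (57.0, 18.0), 90.0)
[70, 71, 69, 71, 70, 69, 69, 69, 68, 72, 73, 76, 85, 103, 131, 164, 182, 185, 183, 183, 182, 184, 183, 182, 183, 183, 183, 183, 184, 182, 183, 183, 183, 185, 190, 199, 212, 216, 218, 217, 216, 217, 217, 216, 217, 215, 216, 216, 216, 216, 216, 217, 215, 216, 215, 217, 207, 161, 88, 38, 24, 31, 87, 163, 204, 215, 216, 208, 186, 146, 104, 78, 72, 73, 74, 72, 73, 77, 80, 78, 79, 78, 79, 78, 78]
[[ 463.3 -126.    10. ]]
[[ 463.  -125.7    9.     0.6]]
[[30.0, -0.0, -0.0, 0.83, -0.01], [30.0, -0.0, -0.0, 0.83, -0.0], [30.0, -0.0, -0.0, 0.84, -0.01], [30.0, -0.0, -0.0, 0.83, -0.0]]
```

Emit:
jog_arm(
  plan=[
    [30,0,0,0.83,0],
    [30,0,0,0.83,0],
    [30,0,0,0.84,0],
    [30,0,0,0.83,0],
    [30,0,0,0,0],
  ],
)

```text
time: 12.78
tool_pos: [462.7, -124.5, 174.8]
tcp_rot: [2.176, -2.265, -0.004]
force: [-0.1, -0.3, -0.8]
grip_width: 29.9
grasp_force: 0.0
```

Emit:
jog_arm(
  plan=[
    [5,0,0,0,0],
    [5,0,0,0,0],
    [5,0,0,0,0],
  ],
  grip_force=40,
)

```text
time: 13.15
tool_pos: [463.6, -125.4, 176.3]
tcp_rot: [-2.176, 2.265, -0.002]
force: [-0.5, -0.5, 4.3]
grip_width: 12.7
grasp_force: 40.6
```

Emit:
jog_arm(
  plan=[
    [5,0,0,-1,0],
    [5,0,0,-1,0],
    [5,0,0,-1,0],
  ],
)

```text
time: 13.52
tool_pos: [463.0, -125.3, 251.5]
tcp_rot: [-2.176, 2.266, -0.0]
force: [0.1, 0.2, -0.5]
grip_width: 13.0
grasp_force: 40.1
```

```bash
python3 - <<'E'
from h import *
p,y,o=pose();print(p,y,o['time'],o['grip_width'])
a,b=rows(p,y,[538.0,33.5,250],189.0,5)
E
```

```text
[ 463.04279687 -125.30246048  251.46983098] -92.3106365273035 13.525 13.03581066414815
[[5.0, -0.46, -0.2, 0.0, 0.94], [5.0, -0.48, -0.14, 0.01, 0.93], [5.0, -0.49, -0.11, 0.0, 0.94], [5.0, -0.5, -0.05, 0.01, 0.94], [5.0, -0.5, -0.0, 0.0, 0.93]]
[[5.0, -0.5, 0.04, 0.01, 0.94], [5.0, -0.5, 0.1, -0.0, 0.94], [5.0, -0.48, 0.14, 0.0, 0.93], [5.0, -0.46, 0.18, 0.01, 0.94], [5.0, -0.45, 0.24, 0.0, 0.94]]
[[5.0, -0.42, 0.27, 0.01, 0.93], [5.0, -0.39, 0.32, 0.0, 0.94], [5.0, -0.36, 0.35, 0.0, 0.94], [5.0, -0.32, 0.38, 0.01, 0.93]]
```

Emit:
jog_arm(
  plan=[
    [5,-0.46,-0.2,0,0.94],
    [5,-0.48,-0.14,0,0.93],
    [5,-0.49,-0.11,0,0.94],
    [5,-0.5,-0.05,0,0.94],
    [5,-0.5,0,0,0.93],
  ],
)

```text
time: 14.15
tool_pos: [489.9, -68.3, 250.7]
tcp_rot: [-1.557, 2.728, -0.0]
force: [-0.6, -0.2, -0.4]
grip_width: 13.1
grasp_force: 40.1
```

Emit:
jog_arm(
  plan=[
    [5,-0.5,0.04,0,0.94],
    [5,-0.5,0.1,0,0.94],
    [5,-0.48,0.14,0,0.93],
    [5,-0.46,0.18,0,0.94],
    [5,-0.45,0.24,0,0.94],
  ],
)

```text
time: 14.78
tool_pos: [516.8, -11.4, 250.7]
tcp_rot: [-0.847, 3.025, -0.0]
force: [0.5, -1.3, -0.7]
grip_width: 12.9
grasp_force: 40.1
```

Emit:
jog_arm(
  plan=[
    [5,-0.42,0.27,0,0.93],
    [5,-0.39,0.32,0,0.94],
    [5,-0.36,0.35,0,0.94],
    [5,-0.32,0.38,0,0.93],
    [5,0,0,0,0],
  ],
)

```text
time: 15.4
tool_pos: [538.3, 34.0, 250.7]
tcp_rot: [-0.251, 3.131, -0.0]
force: [-0.1, 0.1, 0.4]
grip_width: 12.7
grasp_force: 40.1
```

```bash
python3 - <<'E'
from h import *
p,y,o=pose();print(p,y,o['time'],o['grip_width'])
a,b=rows(p,y,[538.0,32.4,207],189.0,5)
E
```

```text
[538.30838374  33.95929257 250.67598763] -170.83258880011593 15.4 12.735423016187903
[[5.0, 0.01, -0.03, 0.87, 0.01], [5.0, 0.01, -0.03, 0.88, 0.02]]
```

Emit:
jog_arm(
  plan=[
    [5,0.01,-0.03,0.6,0.01],
    [5,0.01,-0.03,0.6,0.02],
    [5,0,0,0.55,0],
    [5,0,0,0,0],
  ],
)

```text
time: 15.9
tool_pos: [536.9, 31.7, 204.9]
tcp_rot: [0.242, -3.129, -0.001]
force: [-0.7, -0.1, -0.1]
grip_width: 13.1
grasp_force: 40.1
```

```bash
python3 - <<'E'
from h import *
p,y,o=pose();print(p,y,o['force'],o['time'])
c=cap('wrist','w6.png')
f=c['frame'][100:400,160:480,::-1];cv2.imwrite('pics/w6b.png',cv2.resize(f,(640,600),interpolation=cv2.INTER_CUBIC))
E
```

```text
[536.85996714  31.74585255 204.87311946] -171.15445008571314 [-0.69472856 -0.1430649  -0.05087336] 15.9
```

View pics/w6b.png

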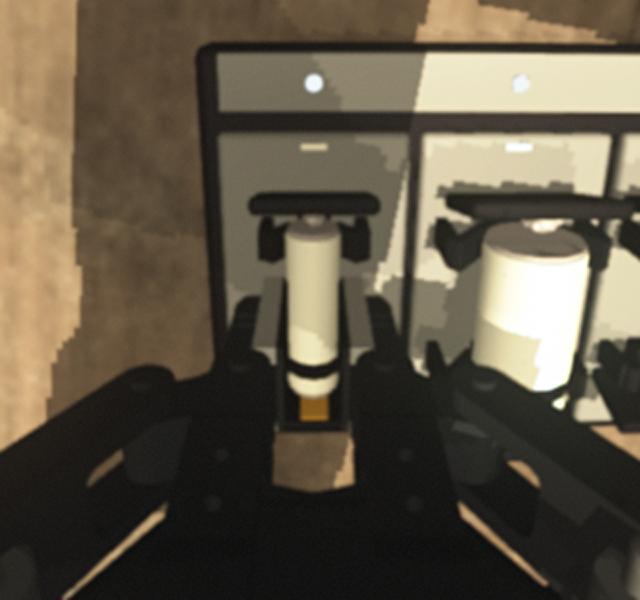

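AA is aligned laterally (313 vs 314), its nub faces the brass at (314,408), and it is slightly close to the spring. C lies well in its seat. I'll nudge AA toward +, lower and release.

Emit:
jog_arm(
  plan=[
    [5,-0.06,0.02,0,0],
    [5,0,0,0.06,0],
    [5,0,0,0.06,0],
    [5,0,0,0,0],
  ],
)

```text
time: 16.45
tool_pos: [539.2, 32.7, 203.7]
tcp_rot: [0.243, -3.132, -0.0]
force: [0.3, 0.2, 0.7]
grip_width: 13.0
grasp_force: 40.1
```

Emit:
jog_arm(
  plan=[
    [26,0,0,0,0],
    [30,0,0,0,0],
    [30,0,0,-0.5,0],
    [30,0,0,-1,0],
    [30,0,0,-1,0],
  ],
)

```text
time: 17.08
tool_pos: [539.3, 32.7, 267.6]
tcp_rot: [-0.243, 3.132, -0.0]
force: [0.6, -0.1, 0.8]
grip_width: 30.2
grasp_force: 0.0
```

```bash
python3 - <<'E'
from h import *
p,y,o=pose();print(p,y,o['time'])
# NV: positive -y => yaw 113.6-180; psi 113.6
rows(p,y,[572,-155,270],113.6,50)
E
```

```text
[539.2532251   32.66237152 267.58794513] -171.14024309072676 17.075
[[50.0, -0.01, -0.59, -0.01, 0.96], [50.0, -0.07, -0.58, -0.0, 0.97], [50.0, -0.13, -0.57, -0.01, 0.96], [50.0, -0.18, -0.56, -0.01, 0.97], [50.0, -0.24, -0.53, -0.01, 0.96]]
[[50.0, -0.29, -0.51, -0.0, 0.97], [50.0, -0.35, -0.47, -0.01, 0.96], [50.0, -0.39, -0.44, -0.01, 0.97], [50.0, -0.43, -0.4, -0.01, 0.96], [50.0, -0.47, -0.35, -0.0, 0.97]]
[[50.0, -0.5, -0.3, -0.01, 0.96], [50.0, -0.53, -0.26, -0.01, 0.97], [50.0, -0.55, -0.19, -0.01, 0.96]]
```

Emit:
jog_arm(
  plan=[
    [50,-0.01,-0.59,0,0.96],
    [50,-0.07,-0.58,0,0.97],
    [50,-0.13,-0.57,0,0.96],
    [50,-0.18,-0.56,0,0.97],
    [50,-0.24,-0.53,0,0.96],
  ],
)

```text
time: 17.7
tool_pos: [552.0, -40.0, 267.2]
tcp_rot: [0.552, 3.092, -0.0]
force: [0.7, -0.3, -0.3]
grip_width: 49.7
grasp_force: 0.0
```

Emit:
jog_arm(
  plan=[
    [50,-0.29,-0.51,0,0.97],
    [50,-0.35,-0.47,0,0.96],
    [50,-0.39,-0.44,0,0.97],
    [50,-0.43,-0.4,0,0.96],
    [50,-0.47,-0.35,0,0.97],
  ],
)

```text
time: 18.32
tool_pos: [564.7, -112.2, 267.2]
tcp_rot: [1.308, 2.855, 0.0]
force: [0.5, 0.1, -0.1]
grip_width: 50.0
grasp_force: 0.0
```

Emit:
jog_arm(
  plan=[
    [50,-0.5,-0.3,0,0.96],
    [50,-0.53,-0.26,0,0.97],
    [50,-0.55,-0.19,0,0.96],
    [50,0,0,0,0],
  ],
)

```text
time: 18.82
tool_pos: [572.2, -155.8, 267.0]
tcp_rot: [1.719, 2.628, 0.0]
force: [-0.3, 0.7, -0.4]
grip_width: 50.0
grasp_force: 0.0
```

```bash
python3 - <<'E'
import h;h.KS=9
from g import *
c,p,y,q=look('w7',(572,-155),8.75,'w1.pkl',(412,62),17.5)
f=c['frame'][:,:,::-1];cv2.imwrite('pics/w7b.png',f)
rows(p,y,[572,-155,176],113.6,50)
E
```

```text
[ 572.  -155.1  266.8] 113.7 18.875
seed [316. 202.] blob [315. 203.] [52. 32.]
3d [[ 5.710e+02 -1.553e+02  1.110e+01  1.000e-01]]
centre [ 570.1 -153.2   17.5] size [25.1 44.6] yaw180 114.61935667346816
[[50.0, 0.0, 0.0, 0.91, 0.0], [50.0, 0.0, 0.0, 0.91, 0.01], [50.0, 0.0, 0.0, 0.9, -0.0], [50.0, 0.01, 0.0, 0.91, 0.0]]
```

View pics/w7b.png

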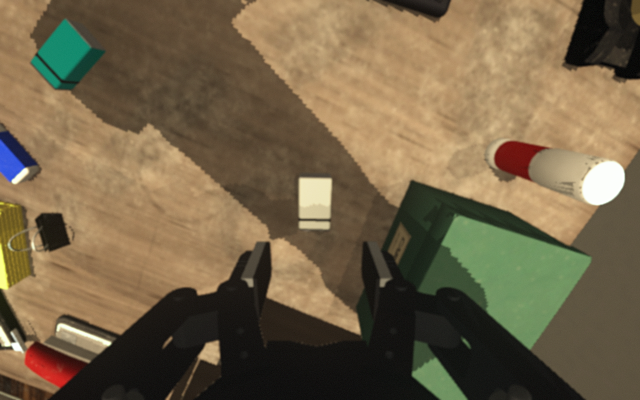

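The white 9-volt is at (315,203) with its black band and terminal end at the bottom. The green box edge (405,203) is about 75 mm to the side, so clear of the gripper. Gripping it now.

Emit:
jog_arm(
  plan=[
    [44,0.01,-0.02,0.91,0.01],
    [44,0,-0.01,0.91,0],
    [44,0,0,0.9,0],
    [44,0,0,0.9,0],
    [44,0,0,0,0],
  ],
)

```text
time: 19.5
tool_pos: [570.1, -153.9, 174.4]
tcp_rot: [-1.716, -2.627, 0.001]
force: [-0.1, 0.7, 0.0]
grip_width: 44.2
grasp_force: 0.0
```

Emit:
jog_arm(
  plan=[
    [15,0,0,0,0],
    [15,0,0,0,0],
    [15,0,0,0,0],
  ],
  grip_force=40,
)

```text
time: 19.88
tool_pos: [571.7, -155.1, 176.8]
tcp_rot: [1.72, 2.627, 0.001]
force: [-0.3, 0.2, 3.8]
grip_width: 25.5
grasp_force: 41.2
```

Emit:
jog_arm(
  plan=[
    [15,0,0,-1,0],
    [15,0,0,-1,0],
    [15,0,0,-1,0],
    [15,0,0,0,0],
  ],
)

```text
time: 20.38
tool_pos: [572.2, -155.4, 252.9]
tcp_rot: [1.719, 2.624, 0.001]
force: [0.6, -0.1, -0.4]
grip_width: 25.4
grasp_force: 40.7
```

```bash
python3 - <<'E'
from h import *
p,y,o=pose();print(p,y,o['time'],o['grip_width'])
a,b=rows(p,y,[520.2,144.9,252],189.0,15)
E
```

```text
[ 572.19229097 -155.44405454  252.89112448] 113.56328991882702 20.375 25.42269327731695
[[15.0, 0.91, 0.22, 0.0, -0.97], [15.0, 0.88, 0.32, 0.01, -0.96], [15.0, 0.85, 0.4, -0.0, -0.97], [15.0, 0.81, 0.48, 0.0, -0.97], [15.0, 0.74, 0.57, 0.0, -0.97]]
[[15.0, 0.69, 0.63, 0.01, -0.96], [15.0, 0.62, 0.71, -0.0, -0.97], [15.0, 0.55, 0.76, 0.0, -0.97], [15.0, 0.47, 0.81, 0.0, -0.96], [15.0, 0.38, 0.86, 0.01, -0.97]]
[[15.0, 0.29, 0.89, 0.0, -0.97], [15.0, 0.2, 0.92, 0.0, -0.97], [15.0, 0.11, 0.93, 0.01, -0.96]]
```

Emit:
jog_arm(
  plan=[
    [15,0.91,0.22,0,-0.97],
    [15,0.88,0.32,0,-0.96],
    [15,0.85,0.4,0,-0.97],
    [15,0.81,0.48,0,-0.97],
    [15,0.74,0.57,0,-0.97],
  ],
)

```text
time: 21.0
tool_pos: [550.7, -38.7, 249.5]
tcp_rot: [-1.002, -2.976, 0.0]
force: [0.3, -0.4, 0.0]
grip_width: 25.5
grasp_force: 40.7
```

Emit:
jog_arm(
  plan=[
    [15,0.69,0.63,0,-0.96],
    [15,0.62,0.71,0,-0.97],
    [15,0.55,0.76,0,-0.97],
    [15,0.47,0.81,0,-0.96],
    [15,0.38,0.86,0,-0.97],
  ],
)

```text
time: 21.62
tool_pos: [530.5, 76.7, 249.6]
tcp_rot: [-0.225, -3.132, 0.0]
force: [1.1, 0.5, -1.4]
grip_width: 25.4
grasp_force: 40.7
```

Emit:
jog_arm(
  plan=[
    [15,0.29,0.89,0,-0.97],
    [15,0.2,0.92,0,-0.97],
    [15,0.11,0.93,0,-0.96],
    [15,0,0,0,0],
    [15,0,0,0,0],
  ],
)

```text
time: 22.25
tool_pos: [519.1, 145.0, 250.1]
tcp_rot: [0.244, -3.131, 0.001]
force: [0.8, -0.3, -1.0]
grip_width: 25.3
grasp_force: 40.7
```

```bash
python3 - <<'E'
from h import *
p,y,o=pose();print(p,y,o['time'],o['grip_width'])
a,b=rows(p,y,[520.2,145,208],189.0,15,3)
E
```

```text
[519.07771465 144.96285898 250.05024877] -171.08709309584495 22.25 25.288252817400625
[[15.0, -0.01, -0.0, 0.56, -0.0], [15.0, -0.02, -0.0, 0.56, -0.01], [15.0, -0.01, -0.01, 0.56, -0.0]]
```

Emit:
jog_arm(
  plan=[
    [15,-0.01,0,0.56,0],
    [15,-0.02,0,0.56,0],
    [15,-0.01,0,0.4,0],
    [15,0,0,0,0],
  ],
)

```text
time: 22.75
tool_pos: [519.7, 145.2, 211.3]
tcp_rot: [0.245, -3.129, 0.0]
force: [-0.3, -0.1, -0.5]
grip_width: 25.7
grasp_force: 40.7
```

```bash
python3 - <<'E'
from h import *
p,y,o=pose();print(p,y,o['force'],o['time'])
c=cap('wrist','w8.png')
f=c['frame'][100:400,160:480,::-1];cv2.imwrite('pics/w8b.png',cv2.resize(f,(640,600),interpolation=cv2.INTER_CUBIC))
E
```

```text
[519.68092866 145.21328429 211.31613057] -171.04316928324766 [-0.27830693 -0.124474   -0.5391024 ] 22.75
```

View pics/w8b.png

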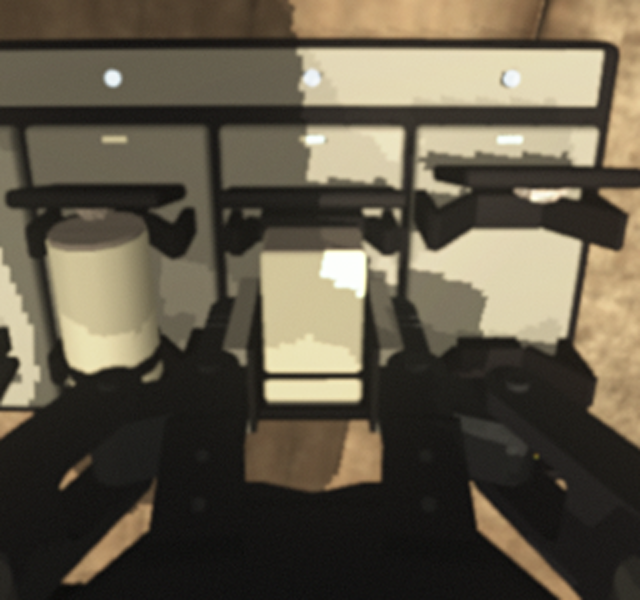

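The 9-volt is laterally centred (313 vs the minus mark at 314), its band end faces the + studs, and it clears both stops. Lowering and releasing.

Emit:
jog_arm(
  plan=[
    [15,0,0,0.15,0],
    [15,0,0,0.12,0],
    [15,0,0,0.06,0],
    [15,0,0,0,0],
  ],
)

```text
time: 23.3
tool_pos: [520.2, 145.5, 204.4]
tcp_rot: [0.246, -3.132, 0.0]
force: [0.3, -0.1, -0.9]
grip_width: 25.1
grasp_force: 40.7
```

Emit:
jog_arm(
  plan=[
    [15,0,0,0,0],
  ],
)

```text
time: 23.42
tool_pos: [520.3, 145.5, 204.6]
tcp_rot: [-0.246, 3.132, 0.0]
force: [-0.3, -0.1, -0.4]
grip_width: 25.4
grasp_force: 40.7
```

Emit:
jog_arm(
  plan=[
    [15,0,0,0.05,0],
    [15,0,0,0.03,0],
    [15,0,0,0,0],
  ],
)

```text
time: 23.8
tool_pos: [520.3, 145.5, 202.8]
tcp_rot: [-0.246, 3.132, -0.0]
force: [-1.2, -0.0, 4.1]
grip_width: 25.7
grasp_force: 41.1
```

Emit:
jog_arm(
  plan=[
    [36,0,0,0,0],
    [40,0,0,0,0],
    [40,0,0,-0.5,0],
    [40,0,0,-1,0],
    [40,0,0,-1,0],
  ],
)

```text
time: 24.42
tool_pos: [520.3, 145.5, 266.2]
tcp_rot: [-0.246, 3.132, 0.0]
force: [0.2, -0.6, 0.9]
grip_width: 40.1
grasp_force: 0.0
```

```bash
python3 - <<'E'
import h;h.KS=13
from g import *
p,y,o=pose();print(p,y,o['time'])
w=pickle.load(open('w3.pkl','rb'))
_,rr,_=blob(w,(514,65),40,smax=70,vmin=150);print(rr)
b=plane(w,cv2.boxPoints(rr),22);print(b.round(1).tolist(),b.mean(0).round(1))
g=cv2.cvtColor(w['frame'],cv2.COLOR_RGB2GRAY)
rows(p,y,[430,312,320],219,60)
E
```

```text
[520.27542755 145.51805826 266.22649201] -171.0159616060749 24.425
((521.25, 65.25), (58.818359375, 29.409177780151367), 71.56504821777344)
[[410.6, 280.2, 22.0], [395.8, 307.2, 22.0], [444.8, 348.7, 22.0], [460.4, 320.3, 22.0]] [427.9 314.1  22. ]
[[60.0, 0.32, 0.89, -0.27, -0.63], [60.0, 0.25, 0.91, -0.27, -0.62], [60.0, 0.2, 0.93, -0.27, -0.63], [60.0, 0.13, 0.94, -0.27, -0.62], [60.0, 0.08, 0.94, -0.26, -0.63]]
[[60.0, 0.01, 0.95, -0.27, -0.62], [60.0, -0.05, 0.94, -0.27, -0.63], [60.0, -0.11, 0.94, -0.27, -0.62]]
```

Emit:
jog_arm(
  plan=[
    [60,0.32,0.89,-0.27,-0.63],
    [60,0.25,0.91,-0.27,-0.62],
    [60,0.2,0.93,-0.27,-0.63],
    [60,0.13,0.94,-0.27,-0.62],
    [60,0.08,0.94,-0.26,-0.63],
  ],
)

```text
time: 25.05
tool_pos: [463.5, 250.2, 299.6]
tcp_rot: [-0.757, 3.048, 0.0]
force: [1.0, -0.5, 0.3]
grip_width: 59.9
grasp_force: 0.0
```

Emit:
jog_arm(
  plan=[
    [60,0,0.95,-0.27,-0.62],
    [60,-0.05,0.94,-0.27,-0.63],
    [60,-0.11,0.94,-0.27,-0.62],
    [60,0,0,0,0],
    [60,0,0,0,0],
  ],
)

```text
time: 25.68
tool_pos: [430.3, 311.7, 319.0]
tcp_rot: [-1.047, 2.962, -0.001]
force: [-0.3, -0.9, -0.2]
grip_width: 60.2
grasp_force: 0.0
```

```bash
python3 - <<'E'
import h;h.KS=15
from g import *
c,p,y,q=look('w9',(429,313),17,'w3.pkl',(514,65),25,win=75)
f=c['frame'][:,:,::-1];cv2.imwrite('pics/w9b.png',f)
E
```

```text
[430.4 311.4 318.7] -141.1 25.725
seed [318. 188.] blob [316.5 189.5] [35. 63.]
3d [[4.290e+02 3.115e+02 2.350e+01 2.000e-01]]
centre [428.8 311.3  25. ] size [63.1 32.4] yaw180 37.95327651302537
```

View pics/w9b.png

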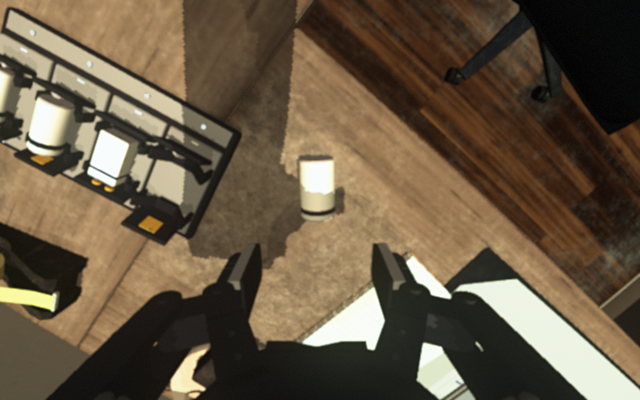

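D is at (317,189), ring and + end at the bottom. In the background the 9-volt and C lie in their seats. Gripping D.

```bash
python3 - <<'E'
from h import *
p,y,o=pose()
rows(p,y,[429.2,311.6,178],218.5,60)
E
```

```text
[[60.0, 0.01, 0.01, 0.94, 0.01], [60.0, 0.0, 0.0, 0.94, 0.01], [60.0, 0.01, 0.01, 0.93, 0.01], [60.0, 0.0, 0.0, 0.94, 0.02], [60.0, 0.01, 0.01, 0.94, 0.01]]
[[60.0, 0.0, 0.01, 0.94, 0.01]]
```

Emit:
jog_arm(
  plan=[
    [60,0.01,0.01,0.94,0.01],
    [60,0,0,0.94,0.01],
    [60,0.01,0.01,0.93,0.01],
    [60,0,0,0.94,0.02],
    [60,0.01,0.01,0.94,0.01],
  ],
)

```text
time: 26.35
tool_pos: [429.6, 311.2, 200.5]
tcp_rot: [1.036, -2.966, 0.0]
force: [0.1, 0.0, 0.3]
grip_width: 60.1
grasp_force: 0.0
```

Emit:
jog_arm(
  plan=[
    [60,0,0.01,0.94,0.01],
    [60,0,0,0,0],
  ],
)

```text
time: 26.6
tool_pos: [428.4, 311.0, 176.3]
tcp_rot: [1.034, -2.962, 0.001]
force: [-0.3, 0.0, 0.8]
grip_width: 59.8
grasp_force: 0.0
```

Emit:
jog_arm(
  plan=[
    [22,0,0,0,0],
    [22,0,0,0,0],
    [22,0,0,0,0],
    [22,0,0,0,0],
  ],
  grip_force=50,
)

```text
time: 27.1
tool_pos: [429.7, 312.5, 179.1]
tcp_rot: [-1.036, 2.963, -0.0]
force: [-0.7, -0.7, 6.9]
grip_width: 33.3
grasp_force: 49.9
```

Emit:
jog_arm(
  plan=[
    [22,0,0,-1,0],
    [22,0,0,-1,0],
    [22,0,0,-1,0],
    [22,0,0,-1,0],
    [22,0,0,0,0],
  ],
)

```text
time: 27.72
tool_pos: [429.7, 312.8, 279.6]
tcp_rot: [-1.036, 2.962, 0.001]
force: [0.5, -0.1, -1.6]
grip_width: 32.9
grasp_force: 49.7
```

```bash
python3 - <<'E'
from h import *
p,y,o=pose();print(p,y,o['time'],o['grip_width'])
rows(p,y,[511.4,201.3,270],189.0,22)
E
```

```text
[429.67367506 312.77345742 279.6076133 ] -141.42965539236488 27.725 32.86418798936144
[[22.0, 0.04, -0.92, 0.06, 0.82], [22.0, -0.04, -0.92, 0.07, 0.82], [22.0, -0.13, -0.91, 0.06, 0.82], [22.0, -0.19, -0.9, 0.07, 0.83], [22.0, -0.28, -0.88, 0.06, 0.82]]
[[22.0, -0.35, -0.86, 0.06, 0.82]]
```

Emit:
jog_arm(
  plan=[
    [22,0.04,-0.92,0.06,0.82],
    [22,-0.04,-0.92,0.07,0.82],
    [22,-0.13,-0.91,0.06,0.82],
    [22,-0.19,-0.9,0.07,0.83],
    [22,-0.28,-0.88,0.06,0.82],
  ],
)

```text
time: 28.35
tool_pos: [496.8, 218.7, 268.3]
tcp_rot: [0.376, -3.117, 0.0]
force: [0.3, -0.3, -1.5]
grip_width: 32.8
grasp_force: 49.7
```

Emit:
jog_arm(
  plan=[
    [22,-0.35,-0.86,0.06,0.82],
    [22,0,0,0,0],
    [22,0,0,0,0],
  ],
)

```text
time: 28.72
tool_pos: [510.0, 200.8, 267.5]
tcp_rot: [0.247, -3.13, -0.0]
force: [0.9, -0.3, -1.4]
grip_width: 33.6
grasp_force: 49.6
```

```bash
python3 - <<'E'
from h import *
p,y,o=pose();print(p,y,o['time'],o['grip_width'])
rows(p,y,[512.2,201.5,212],189.0,22,4)
E
```

```text
[510.0120093  200.83314088 267.47062692] -170.97182409779532 28.725 33.59128925342943
[[22.0, -0.02, 0.0, 0.55, 0.0], [22.0, -0.03, 0.01, 0.56, 0.0], [22.0, -0.02, -0.0, 0.55, 0.0], [22.0, -0.02, 0.0, 0.56, 0.0]]
```

Emit:
jog_arm(
  plan=[
    [22,-0.02,0,0.55,0],
    [22,-0.03,0.01,0.56,0],
    [22,-0.02,0,0.55,0],
    [22,-0.02,0,0.56,0],
    [22,0,0,0,0],
  ],
)

```text
time: 29.35
tool_pos: [512.2, 201.2, 211.3]
tcp_rot: [0.246, -3.129, 0.001]
force: [0.1, -0.3, -1.6]
grip_width: 33.8
grasp_force: 49.6
```

```bash
python3 - <<'E'
from h import *
p,y,o=pose();print(p,y,o['force'],o['time'])
c=cap('wrist','w10.png')
f=c['frame'][100:400,160:480,::-1];cv2.imwrite('pics/w10b.png',cv2.resize(f,(640,600),interpolation=cv2.INTER_CUBIC))
E
```

```text
[512.16924868 201.16770045 211.33177143] -171.01336566323496 [ 0.07115943 -0.3188332  -1.63840556] 29.35
```

View pics/w10b.png

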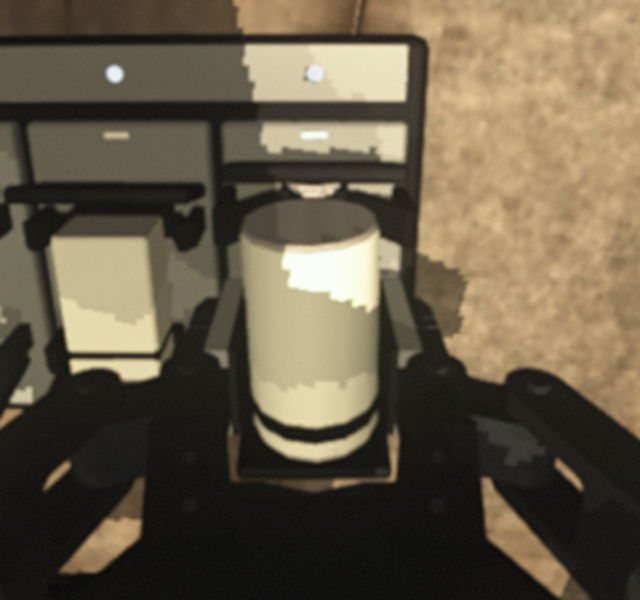

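D is centred over its seat (312 vs 314), with its spring visible at (314,187) and its nub short of the + plate. The 9-volt lies flat. Lowering.

Emit:
jog_arm(
  plan=[
    [22,0,0.02,0.1,0],
    [22,0,0,0.08,0],
    [22,0,0,0.05,0],
    [22,0,0,0,0],
  ],
)

```text
time: 29.9
tool_pos: [512.8, 201.8, 207.3]
tcp_rot: [-0.246, 3.132, 0.0]
force: [-0.8, -0.4, -0.9]
grip_width: 33.0
grasp_force: 49.6
```

Emit:
jog_arm(
  plan=[
    [22,0,0,0.03,0],
    [22,0,0,0,0],
  ],
)

```text
time: 30.15
tool_pos: [512.8, 201.8, 206.4]
tcp_rot: [0.246, -3.132, -0.0]
force: [-0.7, 0.1, -2.1]
grip_width: 33.7
grasp_force: 49.6
```

Emit:
jog_arm(
  plan=[
    [22,0,0,0.05,0],
    [22,0,0,0.03,0],
    [22,0,0,0,0],
  ],
)

```text
time: 30.52
tool_pos: [512.8, 201.8, 205.1]
tcp_rot: [-0.246, 3.132, 0.0]
force: [-1.9, -0.7, 5.0]
grip_width: 33.3
grasp_force: 50.4
```

Emit:
jog_arm(
  plan=[
    [42,0,0,0,0],
    [44,0,0,0,0],
    [44,0,0,-0.5,0],
    [44,0,0,-1,0],
    [44,0,0,-1,0],
  ],
)

```text
time: 31.15
tool_pos: [512.9, 201.8, 268.3]
tcp_rot: [-0.246, 3.132, 0.0]
force: [0.2, -0.2, -0.3]
grip_width: 43.8
grasp_force: 0.0
```

Emit:
jog_arm(
  plan=[
    [44,-0.7,-1,-1,0],
    [44,-0.7,-1,-1,0],
    [44,-0.7,-1,-1,0],
    [44,-0.5,-1,-1,0],
    [44,0,0,0,0],
  ],
)

```text
time: 31.78
tool_pos: [594.3, 111.8, 369.7]
tcp_rot: [-0.241, 3.127, -0.0]
force: [-0.0, 0.3, 0.3]
grip_width: 44.4
grasp_force: 0.0
```

```bash
python3 - <<'E'
from h import *
p,y,o=pose();print(p,y,o['time'])
c=cap('wrist','w11.png')
x=proj(c,[[516,117,30]])[0].astype(int);print(x)
x0=max(x[0]-130,0);y0=max(x[1]-90,0)
f=c['frame'][y0:y0+195,x0:x0+260,::-1];cv2.imwrite('pics/w11b.png',cv2.resize(f,(800,600),interpolation=cv2.INTER_CUBIC))
E
```

```text
[594.2833331  111.81049691 369.73557507] -171.1684700578567 31.775
[332 105]
```

View pics/w11b.png

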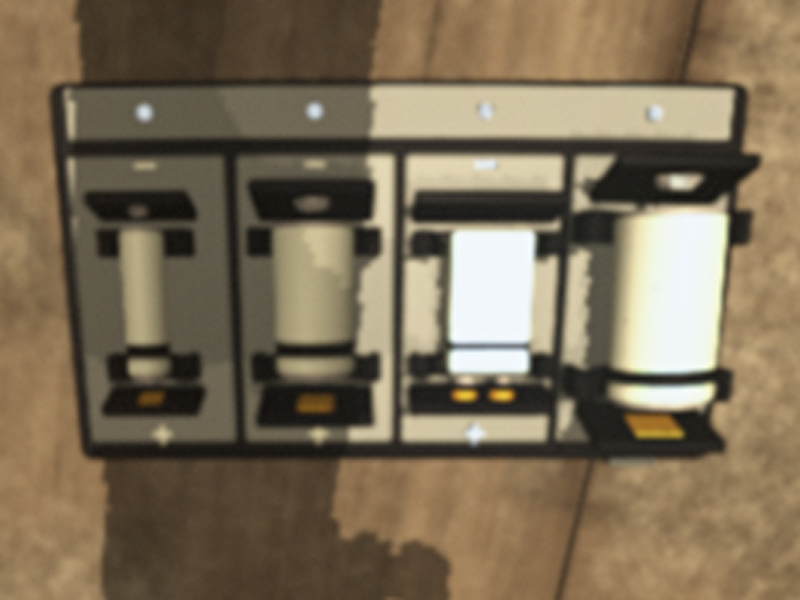

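All four batteries lie flat in their own cradles. From left to right, AA (145,300), C (315,300), 9-volt (490,300) and D (665,305) have their rings or snaps toward the brass contacts at the bottom. The arm is clear, so I'm handing in.

```bash
python3 -c "
from workcell import r
print(r.sign_off())"
```

```text
the job is handed in; nothing more can be done
None
```

The job is handed in at about 32 s of the 86 s allowed: the AA, C, 9-volt and D batteries each lie flat in their own cradle with the positive end towards the + contacts, and the glue stick and stapler were never touched.

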